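Empty the hanger tray onto the peg rail and close it

ROBOT

A 7-joint arm with a two-finger parallel gripper is mounted at the origin on the work surface. World frame = base frame: x ahead of the robot, y to its left, z up, the work surface at z = 0. Lengths are in m, angles in rad, forces in N, time in s.
With the tool pointing down it reaches from about 0.35 to 0.9 m from the base axis. Payload 8.1 kg.
Tool frame: the origin (TCP) lies on the centre line of the jaws, within the pads' length; the fingertips stand 11 mm ahead of it and the grasp point (between the pads) lies 8 mm behind it (arm.nose_length is the distance from the TCP to the fingertips, in m); z points along the fingers, y is the line along which they close (so a half turn about z gives the same grasp; the last joint's range is limited). The gripper opens to 92 mm and grips with 3 to 60 N. Pads are 19 mm wide; open, the fingers measure 130 mm over their backs; the gripper's body (75 mm by 190 mm) begins 47 mm behind the grasp point.
Start: joints at [-1.301, 0.434, 0.025, 1.573, -0.012, 1.134, -0.075], TCP at [0.228, 0.582, 0.209] pointing down, gripper open.
Joint ranges: [-2.62, 2.62], [-0.44, 2.09], [-1.27, 1.32], [0.08, 2.57], [-1.32, 4.46], [0.12, 2], [-2.74, 2.74]. Speed limits (rad/s): [2.22, 2.22, 3.01, 3.01, 3.14, 3.14, 3.14].

INTERFACE

Orientations are given as a rotation vector (axis times angle).
In Python, from cell import arm gives the robot as it stands.
- The arm moves only by the tool jog_arm, never from a script. Its argument "moves" is a list of rows, each a list of 4 numbers: the shift along the tool's x, y, z in m, then the turn about the tool's z in rad. In form: [[tx, ty, tz, spin], ...]. A call has 1 to 20 rows; each row is the pose to reach, as a shift and turn from the pose commanded when the call began, along the tool's axes at that moment; what a row does not reach only later rows make up. A row lasts 1/8 s, in which the tool goes at most 62.5 mm and 10.7 degrees, less where a joint would pass 70% of its speed; a pose out of reach is approached as far as the arm can. A call with a gripper value outside its range is refused whole. "hand" is the finger opening in m, from 0 to 0.0918, set as the call begins (left out, the last holds). The fingers move at their own pace and stop on an object; "newtons" is the grip in N (left out, the last holds). Time passes only in rows, so rows that repeat a pose let the fingers close. It gives the time, the measured TCP pose, the force, the opening and the grip force at its end, in the units of the state.
- arm.observe(): the state, without advancing time (a new reading comes with each control period).
- arm.get_image(name): name is "scene" or "top" or "wrist"; returns a dict with "color" (420x560x3 uint8, red, green, blue), "z_map" (420x560 float32, m along the optical axis (not along the pixel's ray), 0 where there is no reading), "fx", "fy", "cx", "cy" (pixels), "k1" (the pictures are not rectified: a ray, as slopes to the right and down, at radius r is drawn at 1 + k1 r^2 times it, then the intrinsics apply), "rvec" (rotation vector, rad) and "tvec" (3), from world to camera coordinates, as OpenCV has them. Camera axes: x right, y down, z forward; pixel columns grow to the right and rows downward; lengths in m; the calibration is good to about 2 mm. A picture is of the moment at which its call begins.
- arm.sign_off(): hands the job in; it is judged then, once.
The state is a dict: "clock": time; "joints": joint angles; "dq": joint speeds; "joint_efforts": joint torques, N m; "position": TCP position; "ee_rot": TCP orientation; "force": force on the tool from outside, world axes, zero at the start; "ft_torque": the same for the moment, N m; "width": opening from 0.0 (shut) to 1.0 (fully open); "gripper_force": force on a finger pad.
Only numpy, scipy, OpenCV 4.12 (cv2) and the standard library are available. Lean on these libraries where they do the work, as an engineer would, in place of code of your own. Each camera call takes 0.05 s, during which the arm holds its last target. There are 200 camera calls.

TASK

Unpack the moulded tray: lift every cast hanger out of its pocket and hang it by its eye on a peg of the rail, one hanger to a peg, well onto the peg and let go. Then close the empty tray with its sliding cover: feed it under both rails from the open end and push it until it is fully home against the end stop. Do not shift the duct collar, the end cap or the spanner.

Things in the scene. Friction and masses are not known exactly. Their poses are not given: they have to be found in the camera images.
- tray: Black moulded tray fixed to the bench; deck top 26 mm above its origin (on the bench), x +-78, y -128 to +98 mm. Four pockets 44 x 52 x 12 mm deep. Cover rails at x = +-69.5 mm (inner faces), y -88 to +98; their lips overhang 10.5 mm inwards, z 34 to 38, so a cover slides along +y on the deck under them. Open, flared end at -y with a 40 mm porch of deck; stop wall at y = +88, z up to 38.
- cover_home (a point): Point on the tray's deck top where the cover's origin lies when the cover is fully home against the stop (tray x 0, y 0, z 26 mm); axes as the tray.
- cover_entry (a point): Point on the deck top in the middle of the open end, where the rails begin (tray x 0, y -88 mm).
- cover: Grey plastic sliding cover of the tray, lying on the bench at first: flat slab 135 (x) x 176 (y) x 5 mm, 0.3 kg, origin at the centre of its underside, z up; a grip block 50 (x) x 16 (y) mm stands on its centre from 5 to 40 mm above the origin. It fits either way round, its long side (y) along the tray's y.
- rail: Grey peg rail fixed to the bench, origin under its middle: base 110 x 330 x 12 mm, posts at y = +-150, crossbar 16 mm thick, z 134 to 170. Four steel pegs, 8 mm diameter, 65 mm long, at y = 105, 35, -35, -105 mm, stick out of the crossbar's face (x = -8 mm, z = 150) towards -x, rising 12 degrees to a rounded tip at x = -72, z = 163.5 mm.
- peg0 (a point): Point on the axis of peg 0 (0 is at the rail's +y end), 32 mm out from the crossbar's face; axes as the rail (x points into the crossbar, along the peg in plan).
- peg1 (a point): Point on the axis of peg 1 (0 is at the rail's +y end), 32 mm out from the crossbar's face; axes as the rail (x points into the crossbar, along the peg in plan).
- peg2 (a point): Point on the axis of peg 2 (0 is at the rail's +y end), 32 mm out from the crossbar's face; axes as the rail (x points into the crossbar, along the peg in plan).
- peg3 (a point): Point on the axis of peg 3 (0 is at the rail's +y end), 32 mm out from the crossbar's face; axes as the rail (x points into the crossbar, along the peg in plan).
- hanger0: Cast hanger (may be absent), 0.18 kg, 90 mm high: foot 40 (x) x 48 (y) x 8 mm; on its centre an upright web 8 mm thick (x), 34 mm wide (y), up to z 90 mm, with a round eye, 22 mm in diameter, through it along x, centred at z 68 mm. Origin at the centre of the foot's underside, z up. At first it stands in a pocket of the tray, axes about as the tray's.
- hanger0_eye (a point): Centre of the eye of hanger0.
- hanger1: Cast hanger (may be absent), 0.18 kg, 90 mm high: foot 40 (x) x 48 (y) x 8 mm; on its centre an upright web 8 mm thick (x), 34 mm wide (y), up to z 90 mm, with a round eye, 22 mm in diameter, through it along x, centred at z 68 mm. Origin at the centre of the foot's underside, z up. At first it stands in a pocket of the tray, axes about as the tray's.
- hanger1_eye (a point): Centre of the eye of hanger1.
- hanger2: Cast hanger (may be absent), 0.18 kg, 90 mm high: foot 40 (x) x 48 (y) x 8 mm; on its centre an upright web 8 mm thick (x), 34 mm wide (y), up to z 90 mm, with a round eye, 22 mm in diameter, through it along x, centred at z 68 mm. Origin at the centre of the foot's underside, z up. At first it stands in a pocket of the tray, axes about as the tray's.
- hanger2_eye (a point): Centre of the eye of hanger2.
- hanger3: Cast hanger (may be absent), 0.18 kg, 90 mm high: foot 40 (x) x 48 (y) x 8 mm; on its centre an upright web 8 mm thick (x), 34 mm wide (y), up to z 90 mm, with a round eye, 22 mm in diameter, through it along x, centred at z 68 mm. Origin at the centre of the foot's underside, z up. At first it stands in a pocket of the tray, axes about as the tray's.
- hanger3_eye (a point): Centre of the eye of hanger3.
- collar: Bystander: galvanised duct collar, a tube 90 mm across and 55 mm high, origin under its centre.
- endcap: Bystander: galvanised duct end cap, a disc 100 mm across and 22 mm high, origin under its centre.
- spanner: Bystander: steel spanner 150 mm long lying on the bench, origin under its middle.
There are look-alikes about, which are no part of the job. Leave any orange look-alike of the hanger0 alone.

How it is judged:
On the way, in this order (a step that is already met when the one before it is completed fails the run):
1. every hanger hangs by its eye on a peg, one to a peg, let go (((x of hanger0_eye in the frame of peg0 between -0.027 and 0.027 m and y of hanger0_eye in the frame of peg0 between -0.009 and 0.009 m and z of hanger0_eye in the frame of peg0 between -0.018 and 0.004 m) or (x of hanger0_eye in the frame of peg1 between -0.027 and 0.027 m and y of hanger0_eye in the frame of peg1 between -0.009 and 0.009 m and z of hanger0_eye in the frame of peg1 between -0.018 and 0.004 m) or (x of hanger0_eye in the frame of peg2 between -0.027 and 0.027 m and y of hanger0_eye in the frame of peg2 between -0.009 and 0.009 m and z of hanger0_eye in the frame of peg2 between -0.018 and 0.004 m) or (x of hanger0_eye in the frame of peg3 between -0.027 and 0.027 m and y of hanger0_eye in the frame of peg3 between -0.009 and 0.009 m and z of hanger0_eye in the frame of peg3 between -0.018 and 0.004 m)) and contact force between each of hanger0, hanger1, hanger2, hanger3 and rail above 0.3 N and contact force between each of hanger0, hanger1, hanger2, hanger3 and the fingers below 0.1 N and linear speed of each of hanger0, hanger1, hanger2, hanger3 below 0.05 m/s and angle between each of hanger0, hanger1, hanger2, hanger3's own z axis and vertical below 0.4 rad and ((x of hanger1_eye in the frame of peg0 between -0.027 and 0.027 m and y of hanger1_eye in the frame of peg0 between -0.009 and 0.009 m and z of hanger1_eye in the frame of peg0 between -0.018 and 0.004 m) or (x of hanger1_eye in the frame of peg1 between -0.027 and 0.027 m and y of hanger1_eye in the frame of peg1 between -0.009 and 0.009 m and z of hanger1_eye in the frame of peg1 between -0.018 and 0.004 m) or (x of hanger1_eye in the frame of peg2 between -0.027 and 0.027 m and y of hanger1_eye in the frame of peg2 between -0.009 and 0.009 m and z of hanger1_eye in the frame of peg2 between -0.018 and 0.004 m) or (x of hanger1_eye in the frame of peg3 between -0.027 and 0.027 m and y of hanger1_eye in the frame of peg3 between -0.009 and 0.009 m and z of hanger1_eye in the frame of peg3 between -0.018 and 0.004 m)) and ((x of hanger2_eye in the frame of peg0 between -0.027 and 0.027 m and y of hanger2_eye in the frame of peg0 between -0.009 and 0.009 m and z of hanger2_eye in the frame of peg0 between -0.018 and 0.004 m) or (x of hanger2_eye in the frame of peg1 between -0.027 and 0.027 m and y of hanger2_eye in the frame of peg1 between -0.009 and 0.009 m and z of hanger2_eye in the frame of peg1 between -0.018 and 0.004 m) or (x of hanger2_eye in the frame of peg2 between -0.027 and 0.027 m and y of hanger2_eye in the frame of peg2 between -0.009 and 0.009 m and z of hanger2_eye in the frame of peg2 between -0.018 and 0.004 m) or (x of hanger2_eye in the frame of peg3 between -0.027 and 0.027 m and y of hanger2_eye in the frame of peg3 between -0.009 and 0.009 m and z of hanger2_eye in the frame of peg3 between -0.018 and 0.004 m)) and ((x of hanger3_eye in the frame of peg0 between -0.027 and 0.027 m and y of hanger3_eye in the frame of peg0 between -0.009 and 0.009 m and z of hanger3_eye in the frame of peg0 between -0.018 and 0.004 m) or (x of hanger3_eye in the frame of peg1 between -0.027 and 0.027 m and y of hanger3_eye in the frame of peg1 between -0.009 and 0.009 m and z of hanger3_eye in the frame of peg1 between -0.018 and 0.004 m) or (x of hanger3_eye in the frame of peg2 between -0.027 and 0.027 m and y of hanger3_eye in the frame of peg2 between -0.009 and 0.009 m and z of hanger3_eye in the frame of peg2 between -0.018 and 0.004 m) or (x of hanger3_eye in the frame of peg3 between -0.027 and 0.027 m and y of hanger3_eye in the frame of peg3 between -0.009 and 0.009 m and z of hanger3_eye in the frame of peg3 between -0.018 and 0.004 m)) and distance between each of hanger1_eye, hanger2_eye, hanger3_eye and hanger0_eye above 0.045 m and distance between each of hanger2_eye, hanger3_eye and hanger1_eye above 0.045 m and distance between hanger3_eye and hanger2_eye above 0.045 m), for 0.3 s.
2. the cover is slid fully home in the tray (x of cover in the frame of cover_home between -0.006 and 0.006 m and y of cover in the frame of cover_home between -0.006 and 0.004 m and z of cover in the frame of cover_home between -0.003 and 0.005 m and angle between the y axis of cover and the y axis of tray, either way round below 0.05 rad), for 0.2 s.
At the end, for the whole second after the job is handed in: Every hanger present hangs upright and still by its eye on a peg, one to a peg, borne by the rail and released, within 27 mm of the peg's point along it; the cover lies on the deck under both rails, at rest, within 6 mm of home and 0.05 rad of the tray's direction (all of step 1 and all of step 2 and linear speed of cover below 0.03 m/s); the robot touches nothing.
It fails at once if the collar is shifted by more than 30 mm (distance of collar from where it was at the start of the episode above 0.03 m).
It fails at once if the endcap is shifted by more than 30 mm (distance of endcap from where it was at the start of the episode above 0.03 m).
It fails at once if the spanner is shifted by more than 30 mm (distance of spanner from where it was at the start of the episode above 0.03 m).
Of hanger0, hanger1, hanger2, hanger3 only 3 to 4 are there at a start; the rules pass over those that are not, and their reading is None.
At some moment in a run one of cover may be knocked a few centimetres aside while the robot is not near it.
It also fails if it takes over 208 s, if anything falls off the work surface, if the arm or the gripper's body presses on something with over 40 N, if the wrist force passes 120 N, or if a joint passes its speed limit or range.

## Working session

There is one attempt and no reset: what is moved stays moved. The work goes in short steps, Python scripts to look and compute and a tool call to move; the robot and the scene stay as the last step left them, time stands still between calls to the robot, and variables do not carry over. Pictures are saved under pics/ and viewed, at most 14 in all, crops included, and the job is handed in when it is done.

Besides the shell and the picture viewer there is one more tool, called after ">>>" by a JSON object that holds its "method" and its "body". jog_arm: Moves the arm, as the interface text tells. Its arguments: {"type":"object","properties":{"moves":{"type":"array"},"hand":{"type":"number"},"newtons":{"type":"number"}},"required":["moves"]}

```bash
mkdir -p pics; ls
cat > h.py <<'E'
import numpy as np, cv2
from cell import arm
from scipy.spatial.transform import Rotation as R
def cam(n):
    d=arm.get_image(n); d['R']=R.from_rotvec(np.ravel(d['rvec'])).as_matrix(); d['t']=np.ravel(d['tvec']); return d
def K(d): return np.array([[d['fx'],0,d['cx']],[0,d['fy'],d['cy']],[0,0,1.]])
def cloud(d):
    h,w=d['z_map'].shape
    u,v=np.meshgrid(np.arange(w),np.arange(h))
    s=rays(d,np.stack([u.ravel(),v.ravel()],1).astype(float))
    P=s*d['z_map'].ravel()[:,None]
    W=(P-d['t'])@d['R']; W[d['z_map'].ravel()==0]=np.nan
    return W.reshape(h,w,3)
def rays(d,px):
    q=(px-[d['cx'],d['cy']])/[d['fx'],d['fy']]; s=q.copy()
    for _ in range(20): s=q/(1+d['k1']*(s**2).sum(1,keepdims=True))
    return np.c_[s,np.ones(len(s))]
def onplane(d,px,z):
    r=rays(d,np.atleast_2d(np.array(px,float)))@d['R']; c=-d['t']@d['R']
    return c+r*((z-c[2])/r[:,2])[:,None]
def proj(d,X):
    X=np.atleast_2d(X)@d['R'].T+d['t']; s=X[:,:2]/X[:,2:]
    s=s*(1+d['k1']*(s**2).sum(1,keepdims=True)); return s*[d['fx'],d['fy']]+[d['cx'],d['cy']]
def save(d,n): cv2.imwrite('pics/'+n,d['color'][:,:,::-1])
E
python3 - <<'E'
from h import *
for n in('scene','top'):
    d=cam(n); save(d,n+'0.png'); print(n,d['fx'],d['k1'],-d['t']@d['R'],d['R'][2]); np.save(n+'0.npy',cloud(d))
print({k:np.round(v,3) for k,v in arm.observe().items()})
E
```

```text
pics
scene 500.37538958822074 0.027264629137793983 [1.26305042 0.67098202 0.79569897] [-0.57346129 -0.59125307 -0.56706434]
top 463.3535341829357 -0.09062849860576594 [ 0.39263999 -0.01733246  1.32166425] [ 0.15294489  0.00871638 -0.98819628]
{'clock': np.float64(0.1), 'joints': array([-1.301,  0.435,  0.025,  1.574, -0.012,  1.134, -0.075]), 'dq': array([-0.001, -0.001, -0.002, -0.002, -0.001, -0.   , -0.   ]), 'joint_efforts': array([ 4.0000e-03, -6.6913e+01,  9.8800e-01, -3.1514e+01, -6.0000e-02,
        3.7000e-02,  0.0000e+00]), 'position': array([0.228, 0.582, 0.209]), 'ee_rot': array([-5.820e-01, -3.087e+00,  2.000e-03]), 'force': array([ 0.16 , -0.006,  0.241]), 'ft_torque': array([-0.041, -0.01 ,  0.019]), 'gripper_force': np.float64(0.0), 'width': np.float64(1.0)}
```

View pics/top0.png

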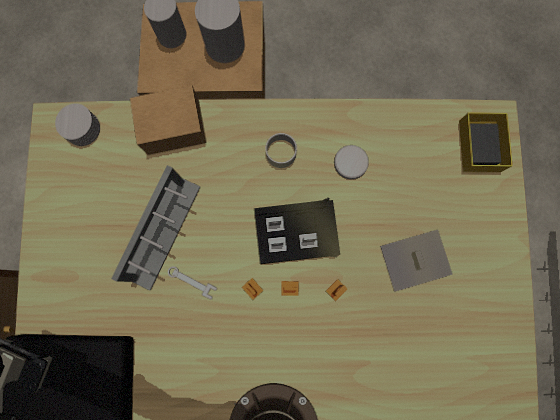

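View pics/scene0.png

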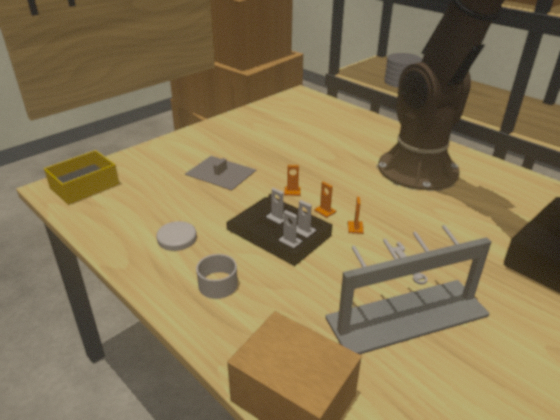

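```bash
python3 - <<'E'
from h import *
W=np.load('top0.npy'); I=cv2.imread('pics/top0.png').astype(int)
def rect(m,n,z0,z1):
    P=W[m&(W[...,2]>z0)&(W[...,2]<z1)]; r=cv2.minAreaRect(P[:,:2].astype(np.float32)); print(n,len(P),np.round(r[0],4),np.round(r[1],4),round(r[2],2),P[:,2].mean().round(4)); return P
def box(a,b,c,d):
    m=np.zeros(I.shape[:2],bool); m[b:d,a:c]=1; return m
B=I.sum(2)
rect(box(245,190,350,275)&(B<200),'tray',.015,.05)
print('z hist',np.histogram(W[box(245,190,350,275)][:,2],bins=np.arange(-.01,.13,.005)))
rect(box(245,190,350,275)&(B<200),'deck/lip',.031,.05)
rect(box(370,220,465,300),'cover',.0025,.012)
rect(box(370,220,465,300),'grip',.03,.05)
rect(box(100,150,210,300),'crossbar',.155,.19)
rect(box(100,150,210,300),'bar',.163,.175)
rect(box(100,150,210,300),'base',.006,.02)
for n,b in dict(a=(260,213,288,232),b=(262,234,290,252),c=(296,230,322,250)).items():
    rect(box(*b)&(B>250),n,.08,.12); rect(box(*b)&(B>250),n+' foot',.005,.035)
rect(box(262,130,300,170),'collar',.04,.07);rect(box(330,140,372,182),'endcap',.012,.04)
rect(box(160,260,220,300)&(I.max(2)-I.min(2)<40),'spanner',.003,.03)
E
python3 - <<'E'
import cv2
I=cv2.imread('pics/top0.png');c=cv2.resize(I[190:280,240:360],None,fx=6,fy=6,interpolation=cv2.INTER_CUBIC)
cv2.imwrite('pics/c1.png',cv2.convertScaleAbs(c,alpha=2,beta=20))
E
```

```text
tray 3531 [ 0.5425 -0.0669] [0.1652 0.2243] 6.54 0.0301
z hist (array([  84, 1729, 2331,  245,  203,  254,  935, 1465,  349,  725,  353,
         28,   11,    7,    6,    6,   17,    5,    4,    8,    6,   13,
         65,   52,    1,    0,    0,    0]), array([-0.01 , -0.005,  0.   ,  0.005,  0.01 ,  0.015,  0.02 ,  0.025,
        0.03 ,  0.035,  0.04 ,  0.045,  0.05 ,  0.055,  0.06 ,  0.065,
        0.07 ,  0.075,  0.08 ,  0.085,  0.09 ,  0.095,  0.1  ,  0.105,
        0.11 ,  0.115,  0.12 ,  0.125,  0.13 ]))
deck/lip 1275 [ 0.5424 -0.066 ] [0.1652 0.2224] 6.54 0.0381
cover 3682 [ 0.4637 -0.4139] [0.2791 0.2265] 89.26 0.0055
grip 120 [ 0.4612 -0.4078] [0.0473 0.0185] 18.99 0.0399
crossbar 1299 [0.5372 0.3004] [0.0859 0.3206] 65.18 0.1671
bar 986 [0.5372 0.3004] [0.0859 0.3206] 65.18 0.1694
base 3385 [0.5739 0.3467] [0.4368 0.327 ] 1.07 0.0118
a 42 [ 0.5649 -0.0042] [0.0079 0.0331] 10.61 0.1043
a foot 141 [ 0.565  -0.0054] [0.0397 0.049 ] 7.16 0.0222
b 42 [ 0.5068 -0.0097] [0.0083 0.032 ] 6.47 0.1045
b foot 172 [ 0.5068 -0.0119] [0.0397 0.0492] 6.39 0.0223
c 43 [ 0.5171 -0.0982] [0.0083 0.0343] 4.88 0.1044
c foot 164 [ 0.5174 -0.0997] [0.0399 0.0498] 5.56 0.0224
collar 220 [ 0.7765 -0.0222] [0.0883 0.0889] 39.26 0.0523
endcap 916 [ 0.7469 -0.2277] [0.0991 0.0982] 88.03 0.0223
spanner 443 [0.4086 0.2364] [0.1693 0.1096] 89.97 0.0072
```

View pics/c1.png

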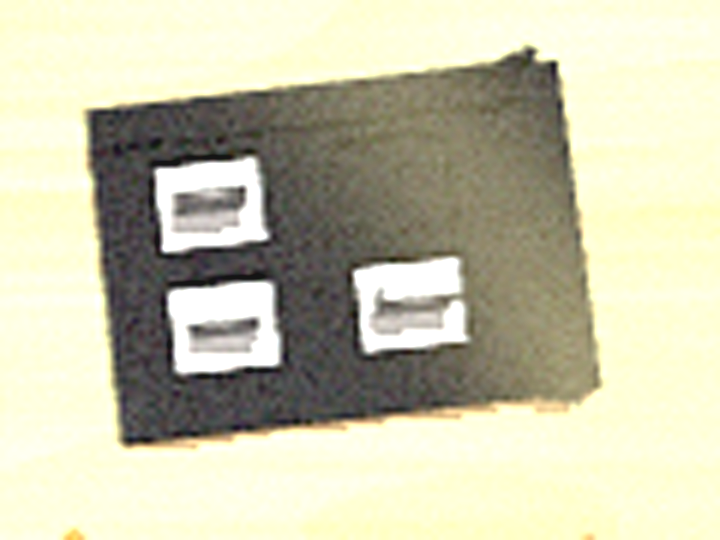

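The top view shows the tray around (298,232), its flared open end on the right. The three grey hangers are at (275,224), (277,244) and (309,241). The rail is at (157,230) with its pegs pointing right, the cover is at (417,260), and the three orange decoys stay put.

```bash
cat >> h.py <<'E'
T0=np.array([.5408,-.052]); TY=np.deg2rad(6.5)
def tr(x,y,o=T0,yaw=TY): return np.asarray(o)+[np.cos(yaw)*x-np.sin(yaw)*y,np.sin(yaw)*x+np.cos(yaw)*y]
def goto(x,y,z,yaw=None):
    "jog needed from now; yaw = world direction of tool y (mod pi)"
    s=arm.observe(); M=R.from_rotvec(s['ee_rot']).as_matrix(); d=M.T@(np.array([x,y,z])-s['position'])
    sp=0
    if yaw is not None:
        now=np.arctan2(M[1,1],M[0,1]); sp=-((yaw-now+np.pi/2)%np.pi-np.pi/2)
    return np.round(np.r_[d,sp],4)
E
python3 - <<'E'
from h import *
W=np.load('top0.npy');S=np.load('scene0.npy')
for n,C in(('top',W),('scene',S)):
    P=C.reshape(-1,3); P=P[np.isfinite(P).all(1)]
    P=P[(abs(P[:,0]-.56)<.25)&(abs(P[:,1]-.32)<.2)&(P[:,2]>.10)]
    yaw=np.deg2rad(65.18)
    top=P[(P[:,2]>.1655)&(P[:,2]<.178)]
    for _ in range(4):
        ex=np.array([np.cos(yaw),np.sin(yaw)]);ey=np.array([-ex[1],ex[0]])
        u,v=top[:,:2]@ex,top[:,:2]@ey; c=np.median(u)
        k=abs(u-c)<.012; f=np.polyfit(v[k],u[k],1); yaw-=np.arctan(f[0])
    ex=np.array([np.cos(yaw),np.sin(yaw)]);ey=np.array([-ex[1],ex[0]])
    u,v=top[k][:,:2]@ex,top[k][:,:2]@ey
    uc=(np.percentile(u,2)+np.percentile(u,98))/2; vc=(v.min()+v.max())/2
    o=uc*ex+vc*ey
    print(n,np.rad2deg(yaw),o,np.ptp(u),np.ptp(v),np.median(top[k][:,2]))
    q=np.c_[(P[:,:2]-o)@ex,(P[:,:2]-o)@ey,P[:,2]]; pg=q[(q[:,0]<-.02)&(q[:,0]>-.08)]
    for y in(.105,.035,-.035,-.105):
        g=pg[abs(pg[:,1]-y)<.02]; print(y,len(g),g[:,1].mean() if len(g) else 0,g[:,0].min() if len(g) else 0,g[:,2].max() if len(g) else 0)
print('above a',goto(*tr(.0293,.044),.20,TY+np.pi/2), 'a',goto(*tr(.0293,.044),.09))
E
```

```text
top 65.5255613970535 [0.55089691 0.33001278] 0.019895077836463382 0.3206148526265463 0.17022957961144042
0.105 61 0.10620259717033999 -0.07410425599961398 0.1706254920312107
0.035 64 0.036188055431837826 -0.07524457873339177 0.17004223589288775
-0.035 62 -0.03440478139313817 -0.07394089082928908 0.1704763838954952
-0.105 63 -0.10448718558102263 -0.0761838170041297 0.16970718463591672
scene 65.40297554803098 [0.55156733 0.33089521] 0.020830511904885718 0.3220577175258841 0.16847314835545996
0.105 93 0.10418434717796593 -0.07346888787383678 0.16702113278222439
0.035 94 0.03279897712523294 -0.07467110296244447 0.16680785165993078
-0.035 94 -0.03667419629302628 -0.07534646136032831 0.1658092466781301
-0.105 92 -0.10645474921062555 -0.07350114273606302 0.16689734861194575
above a [-0.5279 -0.4234  0.0093 -0.4863] a [-0.5279 -0.4232  0.1193  0.    ]
```

>>> {"method": "jog_arm", "body": {"moves": [[-0.1,-0.08,-0.04,-0.1],[-0.528,-0.423,-0.04,-0.486],[-0.528,-0.423,-0.04,-0.486],[-0.528,-0.423,-0.04,-0.486],[-0.528,-0.423,-0.04,-0.486],[-0.528,-0.423,-0.04,-0.486],[-0.528,-0.423,-0.04,-0.486],[-0.528,-0.423,-0.04,-0.486],[-0.528,-0.423,-0.04,-0.486],[-0.528,-0.423,-0.04,-0.486],[-0.528,-0.423,-0.04,-0.486],[-0.528,-0.423,-0.04,-0.486],[-0.528,-0.423,-0.04,-0.486],[-0.528,-0.423,-0.04,-0.486],[-0.528,-0.423,-0.04,-0.486],[-0.528,-0.423,-0.04,-0.486]], "hand": 0.056}}

```text
clock: 2.1
position: [0.5651, -0.0035, 0.2494]
ee_rot: [-0.179, 3.136, 0.0]
force: [0.6, 0.1, 0.4]
width: 0.611
gripper_force: 0.0
```

Run:
```python
from h import *
d=cam('wrist'); save(d,'w1.png'); W=cloud(d)
# web tops from wrist
k=(W[...,2]>.098)&(W[...,2]<.11)
n,L,st,c=cv2.connectedComponentsWithStats(k.astype(np.uint8))
for i in range(1,n):
    if st[i,4]>60:
        P=W[L==i]; print(st[i,4],cv2.minAreaRect(P[:,:2].astype(np.float32)))
s=arm.observe(); print(s['clock'],s['position'],s['joints'].round(2))
print(tr(.0293,.044),goto(*tr(.0293,.044),.089,TY+np.pi/2))
```

```text
286 ((0.5157013535499573, -0.09725518524646759), (0.008149700239300728, 0.0344880148768425), 6.0716118812561035)
254 ((0.5053223967552185, -0.009606700390577316), (0.0072565400041639805, 0.03203117847442627), 6.765474319458008)
277 ((0.5629535913467407, -0.002936428412795067), (0.008420716039836407, 0.03361642360687256), 6.508157730102539)
2.15 [ 0.5651774 -0.003663   0.2494218] [-0.29  0.31  0.27  1.68 -0.09  1.17  1.68]
[ 0.56493071 -0.00496598] [ 0.0004 -0.0013  0.1604  0.0006]
```

View pics/w1.png

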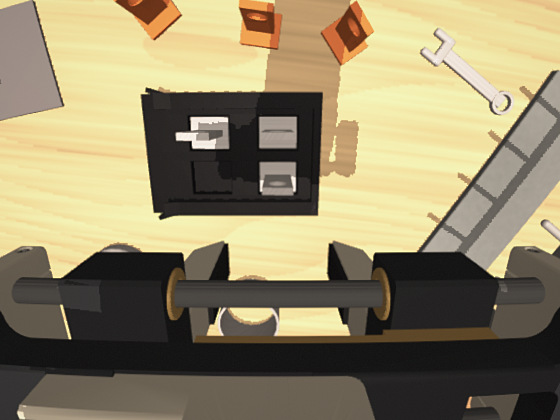

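>>> {"method": "jog_arm", "body": {"moves": [[0.001,0,0.06,0],[0.001,0,0.12,0],[0.001,0,0.14,0],[0.001,0,0.16,0],[0.001,0,0.16,0],[0.001,0,0.16,0]]}}

```text
clock: 2.9
position: [0.5648, -0.0043, 0.0901]
ee_rot: [-0.178, 3.136, -0.0]
force: [-0.2, -0.3, 0.3]
width: 0.609
gripper_force: 0.0
```

>>> {"method": "jog_arm", "body": {"moves": [[0,0,0,0],[0,0,0,0],[0,0,0,0],[0,0,0,0],[0,0,0,0],[0,0,0,0]], "hand": 0.02, "newtons": 35}}

```text
clock: 3.65
position: [0.5643, -0.0043, 0.0893]
ee_rot: [0.178, -3.137, -0.0]
force: [-0.2, -0.6, -0.3]
width: 0.219
gripper_force: 0.0
```

>>> {"method": "jog_arm", "body": {"moves": [[0,0,-0.02,0],[0,0,-0.05,0],[0,0,-0.1,0],[0,0,-0.13,0],[0,0,-0.13,0],[0,0,-0.13,0]]}}

```text
clock: 4.4
position: [0.5638, -0.0043, 0.2187]
ee_rot: [0.178, -3.136, -0.0]
force: [0.4, -0.1, 0.4]
width: 0.219
gripper_force: 0.0
```

```bash
cat >> h.py <<'E'
RO=np.array([.5510,.3304]); RY=np.deg2rad(65.45)
def peg(i,x,z): # tool at rail x, peg i, height z
    return goto(*tr(x,[.105,.035,-.035,-.105][i],RO,RY),z,RY+np.pi/2)
E
python3 - <<'E'
from h import *
d=cam('wrist'); save(d,'w2.png')
s=arm.observe(); print(s['clock'],s['position'],s['joints'].round(2))
for z in(.3,.2):
  for i in range(4): print(i,peg(i,-.13,z),peg(i,-.04,z))
E
```

```text
4.45 [ 0.56354983 -0.00427339  0.21825419] [-0.29  0.33  0.27  1.73 -0.1   1.1   1.69]
0 [ 0.1318  0.2767 -0.0815 -1.0291] [ 0.0854  0.3538 -0.0816 -1.0291]
1 [ 0.0718  0.2406 -0.0816 -1.0291] [ 0.0254  0.3177 -0.0817 -1.0291]
2 [ 0.0118  0.2045 -0.0817 -1.0291] [-0.0346  0.2816 -0.0818 -1.0291]
3 [-0.0481  0.1684 -0.0818 -1.0291] [-0.0945  0.2455 -0.0819 -1.0291]
0 [ 0.1316  0.2767  0.0185 -1.0291] [ 0.0852  0.3538  0.0184 -1.0291]
1 [ 0.0716  0.2406  0.0184 -1.0291] [ 0.0252  0.3177  0.0183 -1.0291]
2 [ 0.0117  0.2045  0.0183 -1.0291] [-0.0347  0.2816  0.0182 -1.0291]
3 [-0.0483  0.1684  0.0182 -1.0291] [-0.0947  0.2455  0.0181 -1.0291]
```

View pics/w2.png

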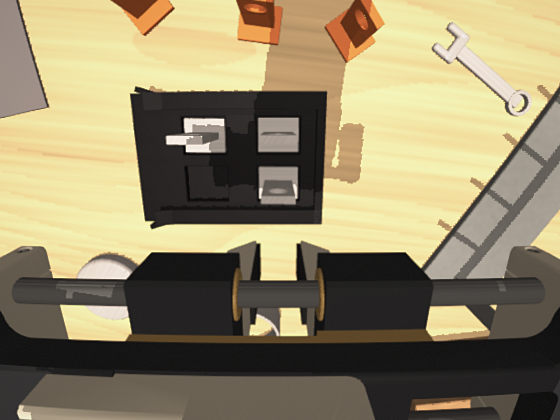

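Run:
```python
from h import *
d=cam('wrist'); s=arm.observe(); print(-d['t']@d['R'],d['R'][2])
M=R.from_rotvec(s['ee_rot']).as_matrix()
for y in(-.01,.01):
  for z in (-.008,0,.011): print(y,z,proj(d,s['position']+M@[0,y,z]))
print('hanger a top',proj(d,[.564,-.004,.104]))
W=cloud(d)
for px in[(245,300),(305,300),(245,260),(305,260)]:
  w=W[px[1],px[0]]; print(px,w,M.T@(w-s['position']))
for n in('scene','top'):
  d=cam(n); W=cloud(d); save(d,n+'1.png')
  P=W.reshape(-1,3); k=(P[:,2]>.13)&(P[:,2]<.3)&(abs(P[:,0]-.564)<.15)&(abs(P[:,1])<.15); Q=(P[k]-s['position'])@M
  lo=Q[Q[:,2]>Q[:,2].max()-.02]; print(n,Q[:,2].max(),lo.min(0),lo.max(0),len(lo))
I=cv2.imread('pics/scene1.png');cv2.imwrite('pics/s1c.png',cv2.resize(I[60:300,180:460],None,fx=2.5,fy=2.5))
```

```text
[ 0.48744395 -0.01191897  0.39305829] [ 0.27859551  0.03254437 -0.95985697]
-0.01 -0.008 [[259.27051562 252.46902266]]
-0.01 0 [[260.01743587 247.04437237]]
-0.01 0.011 [[260.95230558 240.25943364]]
0.01 -0.008 [[292.76803878 252.49374986]]
0.01 0 [[292.1666625  247.06803819]]
0.01 0.011 [[291.4139857  240.28181963]]
hanger a top [[276.95176062 200.60220941]]
(245, 300) [ 0.53737181 -0.01557643  0.31786686] [ 0.02747675 -0.00825755 -0.09967779]
(305, 300) [0.53534425 0.00131445 0.31800702] [ 0.02758435  0.00875426 -0.09981631]
(245, 260) [ 0.55349515 -0.02015421  0.26046156] [ 0.01185448 -0.01463143 -0.04230528]
(305, 260) [0.55065991 0.00849573 0.25955514] [ 0.01143462  0.01415536 -0.04139733]
scene -0.015767470092863892 [-0.01534298 -0.02611478 -0.03556357] [ 0.00846664  0.02724826 -0.01576747] 117Traceback (most recent call last):
  File "<stdin>", line 13, in <module>
    return umr_maximum(a, axis, None, out, keepdims, initial, where)
ValueError: zero-size array to reduction operation maximum which has no identity
```

Run:
```python
import cv2
I=cv2.imread('pics/scene1.png');cv2.imwrite('pics/s1c.png',cv2.resize(I[60:300,180:460],None,fx=2.5,fy=2.5))
```

```text
(no output)
```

View pics/s1c.png

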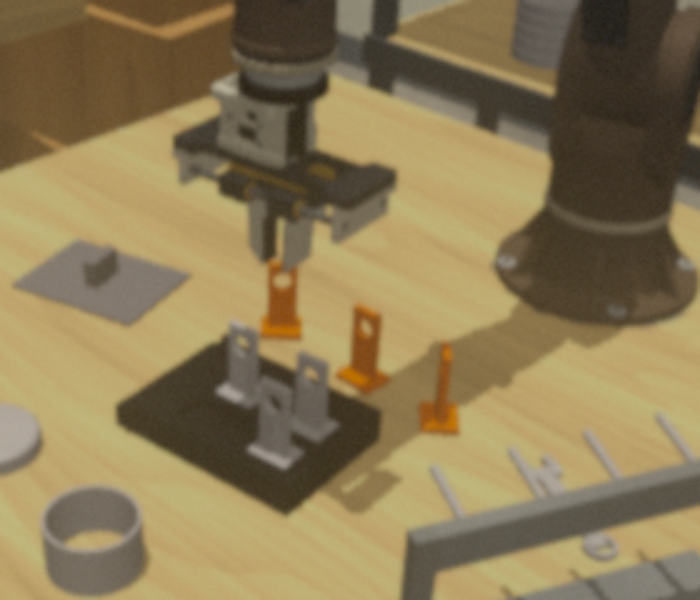

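Run:
```python
from h import *
d=cam('scene'); s=arm.observe(); p=s['position']; print(p)
print('tip',proj(d,p-[0,0,.011]),'a top',proj(d,[.564,-.004,.104]))
for z in(.18,.207,.24): print(onplane(d,[[290,163]],z))
W=cloud(d); print(W[163-6,283:300:3])
```

```text
[ 0.56382356 -0.00438417  0.21844898]
tip [[291.67095845 175.79996091]] a top [[290.83389633 213.09140472]]
[[ 0.49086987 -0.08165197  0.18      ]]
[[ 0.52473199 -0.04864701  0.207     ]]
[[ 0.56611903 -0.00830762  0.24      ]]
[[ 0.57747106 -0.01926909  0.255155  ]
 [ 0.57391786 -0.01344203  0.25614658]
 [ 0.56110072 -0.01672412  0.24992168]
 [ 0.23102761 -0.32639972 -0.00119068]
 [ 0.57738423  0.01730934  0.26987355]
 [ 0.57432409  0.02328856  0.27111412]]
```

Run:
```python
from h import *
print('nose',arm.nose_length,[a for a in dir(arm) if a[0]!='_'])
d=cam('wrist'); s=arm.observe(); M=R.from_rotvec(s['ee_rot']).as_matrix()
for z in (-.03,-.02,-.01,0,.011): print(z,proj(d,s['position']+np.array([[x,y,z] for x in(-.0095,.0095) for y in(-.01,.01)])@M.T).round(0).tolist())
cv2.imwrite('pics/w3c.png',cv2.resize(d['color'][225:345,220:340,::-1],None,fx=5,fy=5))
W=cloud(d)
for c in(248,252,304,308): print(c,[(r,((W[r,c]-s['position'])@M).round(3).tolist()) for r in range(244,300,12)])
```

```text
nose 0.011 ['PlanningError', 'get_image', 'nose_length', 'observe', 'sign_off']
-0.03 [[257.0, 286.0], [294.0, 286.0], [256.0, 254.0], [295.0, 254.0]]
-0.02 [[258.0, 277.0], [293.0, 277.0], [258.0, 246.0], [294.0, 246.0]]
-0.01 [[259.0, 269.0], [293.0, 269.0], [259.0, 239.0], [293.0, 239.0]]
0 [[260.0, 261.0], [292.0, 261.0], [260.0, 233.0], [292.0, 233.0]]
0.011 [[261.0, 254.0], [291.0, 254.0], [261.0, 227.0], [292.0, 227.0]]
248 [(244, [0.012, -0.015, -0.022]), (256, [0.012, -0.014, -0.038]), (268, [0.012, -0.012, -0.05]), (280, [0.031, -0.008, -0.095]), (292, [0.03, -0.007, -0.1])]
252 [(244, [0.012, -0.013, -0.022]), (256, [0.012, -0.012, -0.038]), (268, [0.01, -0.011, -0.046]), (280, [0.032, -0.006, -0.095]), (292, [0.03, -0.006, -0.099])]
304 [(244, [0.012, 0.015, -0.022]), (256, [0.012, 0.014, -0.037]), (268, [0.01, 0.013, -0.047]), (280, [0.031, 0.009, -0.094]), (292, [0.03, 0.008, -0.099])]
308 [(244, [0.012, 0.017, -0.022]), (256, [0.012, 0.016, -0.038]), (268, [0.012, 0.015, -0.05]), (280, [0.031, 0.01, -0.095]), (292, [0.03, 0.01, -0.099])]
```

View pics/w3c.png

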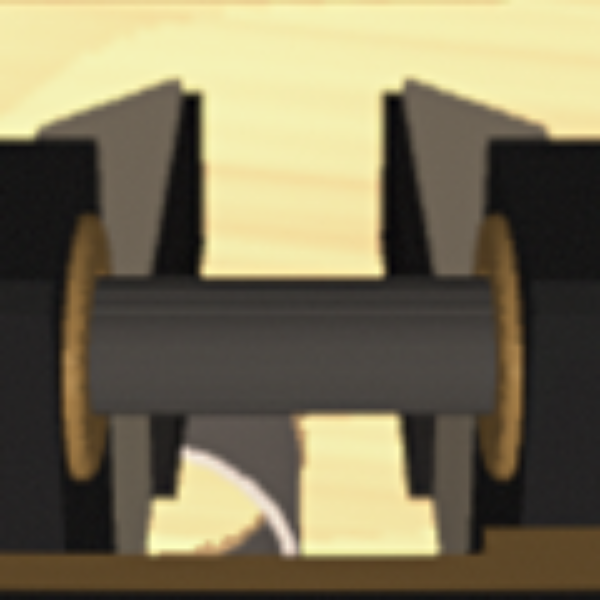

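The fingertips end about 30 mm behind the nominal point (scene and wrist views agree, and the jaws closed just above the web). I'll allow for that by going 30 mm lower.

>>> {"method": "jog_arm", "body": {"moves": [[0,0,0,0],[0,0,0.05,0],[0,0,0.09,0],[0,0,0.12,0],[0,0,0.14,0],[0,0,0.158,0],[0,0,0.158,0],[0,0,0.158,0]], "hand": 0.056}}

```text
clock: 5.7
position: [0.5648, -0.0044, 0.0619]
ee_rot: [-0.177, 3.136, -0.0]
force: [-0.9, 0.9, 0.5]
width: 0.607
gripper_force: 0.0
```

>>> {"method": "jog_arm", "body": {"moves": [[0,0,0,0],[0,0,0,0],[0,0,0,0],[0,0,0,0],[0,0,0,0],[0,0,0,0]], "hand": 0.02, "newtons": 35}}

```text
clock: 6.45
position: [0.5646, -0.0043, 0.0617]
ee_rot: [-0.177, 3.136, 0.0]
force: [-0.3, -1.2, 6.0]
width: 0.366
gripper_force: 35.0
```

>>> {"method": "jog_arm", "body": {"moves": [[0,0,-0.01,0],[0,0,-0.03,0],[0,0,-0.07,0],[0,0,-0.12,0],[0,0,-0.14,0],[0,0,-0.14,0],[0,0,-0.14,0]]}}

```text
clock: 7.32
position: [0.5634, -0.0042, 0.2002]
ee_rot: [0.178, -3.135, -0.0]
force: [-0.5, -0.3, -2.4]
width: 0.368
gripper_force: 35.0
```

Run:
```python
from h import *
s=arm.observe(); print(s['clock'],s['position'],s['width'],s['joints'].round(2),s['force'])
for i in range(4): print(i,peg(i,-.14,.22))
d=cam('scene'); save(d,'s2.png')
M=R.from_rotvec(s['ee_rot']).as_matrix()
W=cloud(d);I=d['color'].astype(int); k=(abs(W[...,0]-.565)<.06)&(abs(W[...,1])<.06)&(W[...,2]>.13)&(W[...,2]<.30)
ys,xs=np.where(k); 
Q=W[k]; print(np.histogram(Q[:,2],bins=np.arange(.13,.31,.01)))
```

```text
7.325 [ 0.56338932 -0.0042442   0.20019068] 0.367694686136479 [-0.29  0.35  0.27  1.75 -0.1   1.06  1.7 ] [-0.53335647 -0.34425474 -2.40590337]
0 [ 0.1367  0.2681 -0.0195 -1.029 ]
1 [ 0.0767  0.232  -0.0196 -1.029 ]
2 [ 0.0167  0.1959 -0.0197 -1.029 ]
3 [-0.0433  0.1598 -0.0199 -1.029 ]
(array([  0,   1, 161,  67,  46,  49,  52,  56,  39,  60, 121, 115,  93,
        92,  38,  80, 210]), array([0.13, 0.14, 0.15, 0.16, 0.17, 0.18, 0.19, 0.2 , 0.21, 0.22, 0.23,
       0.24, 0.25, 0.26, 0.27, 0.28, 0.29, 0.3 ]))
```

>>> {"method": "jog_arm", "body": {"moves": [[-0.043,0.16,-0.02,-0.2],[-0.043,0.16,-0.02,-0.4],[-0.043,0.16,-0.02,-0.6],[-0.043,0.16,-0.02,-0.8],[-0.043,0.16,-0.02,-1.029],[-0.043,0.16,-0.02,-1.029],[-0.043,0.16,-0.02,-1.029],[-0.043,0.16,-0.02,-1.029],[-0.043,0.16,-0.02,-1.029],[-0.043,0.16,-0.02,-1.029]]}}

```text
clock: 8.62
position: [0.5889, 0.1596, 0.2213]
ee_rot: [1.697, -2.643, 0.0]
force: [-0.6, -0.8, -2.3]
width: 0.368
gripper_force: 35.0
```

Run:
```python
from h import *
s=arm.observe(); print(s['clock'],s['position'],s['joints'].round(2))
print(peg(3,-.14,.1425),peg(3,-.1,.1425),peg(3,-.044,.14))
```

```text
8.625 [0.58890297 0.15955836 0.22126818] [-0.35  0.4   0.    1.59 -0.    1.15  2.36]
[ 0.0003  0.0005  0.0788 -0.0007] [-0.0397  0.0005  0.0788 -0.0007] [-0.0957  0.0005  0.0813 -0.0007]
```

>>> {"method": "jog_arm", "body": {"moves": [[0,0,0.05,0],[0,0,0.079,0],[-0.02,0,0.079,0],[-0.04,0,0.079,0],[-0.04,0,0.079,0],[-0.04,0,0.079,0]]}}

```text
clock: 9.38
position: [0.6062, 0.1964, 0.1433]
ee_rot: [-1.698, 2.641, -0.001]
force: [0.4, -0.1, -2.1]
width: 0.364
gripper_force: 35.0
```

Run:
```python
from h import *
s=arm.observe(); print(s['clock'],s['position'],peg(3,-.1,.1425))
d=cam('scene')
for x,z in((-.008,.15),(-.072,.1635)): print('peg',proj(d,[*tr(x,-.105,RO,RY),z]))
print('eye',proj(d,[*s['position'][:2],s['position'][2]+.0205]))
u,v=proj(d,[*tr(-.06,-.105,RO,RY),.16])[0].astype(int)
cv2.imwrite('pics/s3c.png',cv2.resize(d['color'][v-50:v+50,u-60:u+60,::-1],None,fx=6,fy=6)); print(u,v)
```

```text
9.375 [0.60619272 0.19643128 0.1432912 ] [0.0011 0.0009 0.0008 0.0004]
peg [[367.76095836 272.72348778]]
peg [[353.23929125 246.9646648 ]]
eye [[346.88951835 238.95500684]]
355 252
```

View pics/s3c.png

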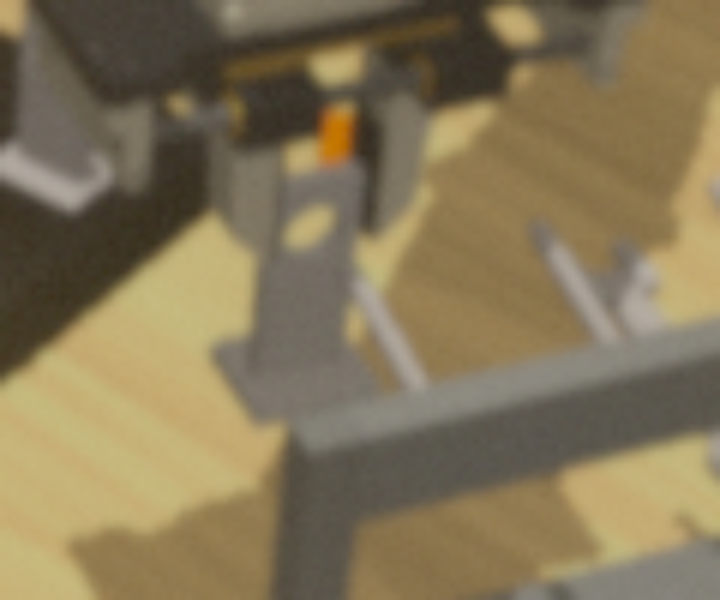

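>>> {"method": "jog_arm", "body": {"moves": [[-0.01,0.001,0,0],[-0.02,0.001,0,0],[-0.03,0.001,0.001,0],[-0.04,0.001,0.002,0],[-0.05,0.001,0.003,0],[-0.055,0.001,0.003,0],[-0.055,0.001,0.003,0],[-0.055,0.001,0.003,0]]}}

```text
clock: 10.42
position: [0.6275, 0.2458, 0.1394]
ee_rot: [1.697, -2.643, 0.0]
force: [-0.4, -0.8, -1.5]
width: 0.367
gripper_force: 35.0
```

>>> {"method": "jog_arm", "body": {"moves": [[0,0,0.003,0],[0,0,0.006,0],[0,0,0.008,0],[0,0,0.008,0],[0,0,0.008,0]]}}

```text
clock: 11.05
position: [0.6276, 0.2463, 0.1314]
ee_rot: [-1.698, 2.643, -0.0]
force: [0.6, -0.5, -1.9]
width: 0.365
gripper_force: 35.0
```

>>> {"method": "jog_arm", "body": {"moves": [[0,0,0.002,0],[0,0,0.002,0],[0,0,0.002,0]]}}

```text
clock: 11.42
position: [0.6278, 0.2464, 0.1307]
ee_rot: [-1.697, 2.642, -0.0]
force: [-3.8, -0.5, 8.5]
width: 0.363
gripper_force: 35.0
```

>>> {"method": "jog_arm", "body": {"moves": [[0,0,0,0],[0,0,0,0],[0,0,0,0],[0,0,0,0]], "hand": 0.05}}

```text
clock: 11.92
position: [0.6276, 0.2463, 0.1292]
ee_rot: [1.698, -2.643, -0.0]
force: [-0.4, 0.6, -0.2]
width: 0.541
gripper_force: 0.0
```

>>> {"method": "jog_arm", "body": {"moves": [[0,0,-0.02,0],[0,0,-0.05,0],[0,0,-0.09,0],[0,0,-0.09,0],[0,0,-0.09,0]]}}

```text
clock: 12.55
position: [0.6273, 0.2462, 0.2189]
ee_rot: [1.698, -2.643, -0.0]
force: [1.2, -0.3, -0.4]
width: 0.541
gripper_force: 0.0
```

```bash
cat >> h.py <<'E'
def hung(i,d=None):
    "points of the hanger web on peg i in rail frame, scene camera"
    d=d or cam('scene'); W=cloud(d).reshape(-1,3); y=[.105,.035,-.035,-.105][i]
    c,s=np.cos(RY),np.sin(RY); q=(W[:,:2]-RO)@np.array([[c,-s],[s,c]])
    k=(abs(q[:,1]-y)<.03)&(q[:,0]<-.012)&(q[:,0]>-.08)&(W[:,2]>.07)&(W[:,2]<.2)
    Q=np.c_[q,W[:,2]][k]; up=Q[Q[:,2]>.155]; print('hung',i,len(Q),'top z',np.percentile(Q[:,2],98) if len(Q) else 0,'upper mean',up.mean(0),'y',np.percentile(up[:,1],[3,97]),'foot z',Q[:,2].min())
E
python3 - <<'E'
from h import *
d=cam('scene'); hung(3,d)
u,v=proj(d,[*tr(-.06,-.105,RO,RY),.14])[0].astype(int)
cv2.imwrite('pics/s4c.png',cv2.resize(d['color'][v-50:v+50,u-60:u+60,::-1],None,fx=6,fy=6))
print(goto(.506,-.0097,.20,TY+np.pi/2),goto(.5164,-.0977,.20,TY+np.pi/2))
E
```

```text
hung 3 362 top z 0.17297149408012918 upper mean [-0.04355097 -0.1075887   0.16473467] y [-0.123583   -0.09105859] foot z 0.0791819237719744
[0.2829 0.0037 0.0186 1.0287] [ 0.3586 -0.0424  0.0186  1.0287]
```

View pics/s4c.png

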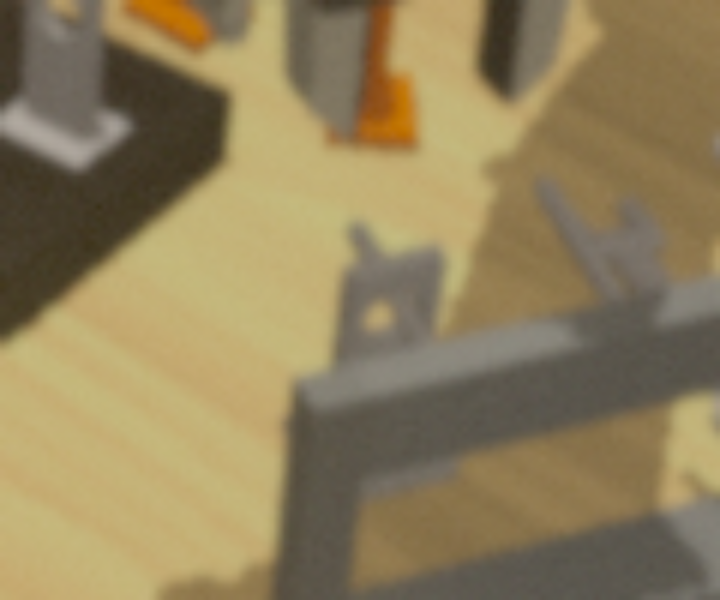

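>>> {"method": "jog_arm", "body": {"moves": [[0.05,0.001,0,0.2],[0.283,0.004,0,0.4],[0.283,0.004,0,0.6],[0.283,0.004,0,0.8],[0.283,0.004,0,1.029],[0.283,0.004,0,1.029],[0.283,0.004,0,1.029],[0.283,0.004,0,1.029],[0.283,0.004,0,1.029],[0.283,0.004,0,1.029]]}}

```text
clock: 13.85
position: [0.5063, -0.0091, 0.2191]
ee_rot: [0.18, -3.136, 0.0]
force: [0.5, 0.6, 0.2]
width: 0.545
gripper_force: 0.0
```

Run:
```python
from h import *
print(goto(.506,-.0097,.06,TY+np.pi/2))
```

```text
[ 0.0003 -0.0006  0.1591  0.0009]
```

>>> {"method": "jog_arm", "body": {"moves": [[0,-0.001,0.06,0],[0,-0.001,0.1,0],[0,-0.001,0.13,0],[0,-0.001,0.158,0],[0,-0.001,0.158,0],[0,-0.001,0.158,0]]}}

```text
clock: 14.6
position: [0.507, -0.0104, 0.0622]
ee_rot: [-0.178, 3.136, 0.0]
force: [0.3, 0.3, 0.8]
width: 0.547
gripper_force: 0.0
```

>>> {"method": "jog_arm", "body": {"moves": [[0,0,0,0],[0,0,0,0],[0,0,0,0],[0,0,0,0]], "hand": 0.02}}

```text
clock: 15.1
position: [0.507, -0.0104, 0.0621]
ee_rot: [-0.177, 3.135, 0.0]
force: [-0.6, 0.3, 7.6]
width: 0.363
gripper_force: 35.0
```

>>> {"method": "jog_arm", "body": {"moves": [[0,0,-0.01,0],[0,0,-0.03,0],[0,0,-0.07,0],[0,0,-0.12,0],[0,0,-0.158,0],[0,0,-0.158,0],[0,0,-0.158,0]]}}

```text
clock: 15.98
position: [0.5057, -0.0104, 0.2189]
ee_rot: [0.178, -3.136, -0.0]
force: [-0.1, 0.2, -0.8]
width: 0.368
gripper_force: 35.0
```

Run:
```python
from h import *
s=arm.observe(); print(s['width'],s['position'])
for i in (1,2): print(i,peg(i,-.13,.22))
```

```text
0.3680118923088902 [ 0.50566578 -0.01035257  0.21886609]
1 [ 0.0135  0.2401 -0.0011 -1.0292]
2 [-0.0465  0.204  -0.0011 -1.0292]
```

>>> {"method": "jog_arm", "body": {"moves": [[0.013,0.24,0,-0.2],[0.013,0.24,0,-0.4],[0.013,0.24,0,-0.6],[0.013,0.24,0,-0.8],[0.013,0.24,0,-1.029],[0.013,0.24,0,-1.029],[0.013,0.24,0,-1.029],[0.013,0.24,0,-1.029],[0.013,0.24,0,-1.029],[0.013,0.24,0,-1.029]]}}

```text
clock: 17.23
position: [0.4663, 0.2265, 0.2193]
ee_rot: [1.697, -2.644, -0.0]
force: [-0.0, 0.2, -2.1]
width: 0.366
gripper_force: 35.0
```

Run:
```python
from h import *
s=arm.observe(); print(s['width'],s['position'])
print(peg(1,-.1,.143),peg(1,-.044,.14),peg(1,-.044,.1305))
```

```text
0.3659399425885286 [0.46632665 0.2265113  0.21928045]
[-0.0297  0.0012  0.0763 -0.0009] [-0.0857  0.0012  0.0793 -0.0009] [-0.0857  0.0012  0.0888 -0.0009]
```

>>> {"method": "jog_arm", "body": {"moves": [[0,0.001,0.05,0],[0,0.001,0.076,0],[0,0.001,0.076,0],[-0.02,0.001,0.076,0],[-0.03,0.001,0.076,0],[-0.04,0.001,0.076,0],[-0.05,0.001,0.076,0],[-0.06,0.001,0.077,0],[-0.07,0.001,0.078,0],[-0.08,0.001,0.079,0],[-0.085,0.001,0.079,0],[-0.085,0.001,0.079,0],[-0.085,0.001,0.079,0]]}}

```text
clock: 18.85
position: [0.5007, 0.3039, 0.1403]
ee_rot: [1.698, -2.643, 0.0]
force: [-0.0, -0.1, -1.7]
width: 0.37
gripper_force: 35.0
```

>>> {"method": "jog_arm", "body": {"moves": [[0,0,0.004,0],[0,0,0.008,0],[0,0,0.0105,0],[0,0,0.0105,0],[0,0,0.0105,0]]}}

```text
clock: 19.48
position: [0.5009, 0.3042, 0.1312]
ee_rot: [-1.697, 2.643, -0.0]
force: [-4.4, -3.6, 13.0]
width: 0.366
gripper_force: 35.0
```

Contact made on the peg. I'll release it and go for the third.

>>> {"method": "jog_arm", "body": {"moves": [[0,0,0,0],[0,0,0,0],[0,0,0,0],[0,0,0,0]], "hand": 0.05}}

```text
clock: 19.98
position: [0.5007, 0.3043, 0.1296]
ee_rot: [1.698, -2.643, -0.0]
force: [0.2, -0.2, -0.5]
width: 0.546
gripper_force: 0.0
```

>>> {"method": "jog_arm", "body": {"moves": [[0,0,-0.02,0],[0,0,-0.05,0],[0,0,-0.09,0],[0,0,-0.09,0],[0,0,-0.09,0]]}}

```text
clock: 20.6
position: [0.5005, 0.3041, 0.2193]
ee_rot: [1.698, -2.643, 0.0]
force: [-0.5, 0.2, -0.5]
width: 0.543
gripper_force: 0.0
```

Run:
```python
from h import *
d=cam('scene'); hung(3,d); hung(1,d)
print(goto(.5164,-.0977,.22,TY+np.pi/2))
```

```text
hung 3 361 top z 0.17274329837896388 upper mean [-0.04326627 -0.10750972  0.16503474] y [-0.12349216 -0.09113399] foot z 0.07993524760600465
hung 1 356 top z 0.17342285142256533 upper mean [-0.0446564   0.03097915  0.1649212 ] y [0.01511871 0.04803546] foot z 0.07968015080742154
[ 3.5860e-01 -1.8160e-01 -9.0000e-04  1.0287e+00]
```

>>> {"method": "jog_arm", "body": {"moves": [[0.359,-0.181,0,0.2],[0.359,-0.181,0,0.4],[0.359,-0.181,0,0.6],[0.359,-0.181,0,0.8],[0.359,-0.181,0,1.029],[0.359,-0.181,0,1.029],[0.359,-0.181,0,1.029],[0.359,-0.181,0,1.029],[0.359,-0.181,0,1.029],[0.359,-0.181,0,1.029],[0.359,-0.181,0,1.029],[0.359,-0.181,0,1.029]]}}

```text
clock: 22.15
position: [0.5162, -0.0969, 0.2198]
ee_rot: [-0.179, 3.136, 0.0]
force: [0.0, 1.0, -0.3]
width: 0.542
gripper_force: 0.0
```

Run:
```python
from h import *
print(goto(.5164,-.0977,.06,TY+np.pi/2))
```

```text
[-1.000e-04 -8.000e-04  1.598e-01  6.000e-04]
```

>>> {"method": "jog_arm", "body": {"moves": [[0,-0.001,0.06,0],[0,-0.001,0.1,0],[0,-0.001,0.13,0],[0,-0.001,0.158,0],[0,-0.001,0.158,0],[0,-0.001,0.158,0]]}}

```text
clock: 22.9
position: [0.5169, -0.0985, 0.0628]
ee_rot: [-0.178, 3.136, -0.0]
force: [0.2, 0.1, 1.1]
width: 0.548
gripper_force: 0.0
```

>>> {"method": "jog_arm", "body": {"moves": [[0,0,0,0],[0,0,0,0],[0,0,0,0],[0,0,0,0]], "hand": 0.02}}

```text
clock: 23.4
position: [0.5169, -0.0985, 0.0627]
ee_rot: [-0.177, 3.135, -0.0]
force: [-0.4, 0.2, 7.5]
width: 0.364
gripper_force: 35.0
```

>>> {"method": "jog_arm", "body": {"moves": [[0,0,-0.01,0],[0,0,-0.03,0],[0,0,-0.07,0],[0,0,-0.12,0],[0,0,-0.158,0],[0,0,-0.158,0],[0,0,-0.158,0]]}}

```text
clock: 24.28
position: [0.5157, -0.0982, 0.2194]
ee_rot: [0.178, -3.136, -0.0]
force: [0.1, -0.1, -1.5]
width: 0.366
gripper_force: 35.0
```

Run:
```python
from h import *
s=arm.observe(); print(s['width'],s['position'])
for i in (0,): print(i,peg(i,-.13,.22))
```

```text
0.3662482056354235 [ 0.51565433 -0.09822801  0.21939309]
0 [ 7.3500e-02  3.6460e-01 -4.0000e-04 -1.0291e+00]
```

>>> {"method": "jog_arm", "body": {"moves": [[0.074,0.364,0,-0.2],[0.074,0.364,0,-0.4],[0.074,0.364,0,-0.6],[0.074,0.364,0,-0.8],[0.074,0.364,0,-1.029],[0.074,0.364,0,-1.029],[0.074,0.364,0,-1.029],[0.074,0.364,0,-1.029],[0.074,0.364,0,-1.029],[0.074,0.364,0,-1.029],[0.074,0.364,0,-1.029],[0.074,0.364,0,-1.029]]}}

```text
clock: 25.78
position: [0.4018, 0.2546, 0.2199]
ee_rot: [-1.697, 2.644, 0.0]
force: [-1.0, -0.1, -1.6]
width: 0.365
gripper_force: 35.0
```

Run:
```python
from h import *
s=arm.observe(); print(s['width'],s['position'],s['joints'].round(2))
print(peg(0,-.1,.143),peg(0,-.044,.14),peg(0,-.044,.1305))
```

```text
0.3646628883741457 [0.40179675 0.25463925 0.21986658] [-0.63  0.19 -0.05  1.9   0.01  1.05  2.02]
[-0.0309  0.0008  0.0769 -0.0008] [-0.0869  0.0008  0.0799 -0.0008] [-0.0869  0.0008  0.0894 -0.0008]
```

>>> {"method": "jog_arm", "body": {"moves": [[0,0.001,0.05,0],[0,0.001,0.077,0],[0,0.001,0.077,0],[-0.02,0.001,0.077,0],[-0.03,0.001,0.077,0],[-0.04,0.001,0.077,0],[-0.05,0.001,0.077,0],[-0.06,0.001,0.078,0],[-0.07,0.001,0.079,0],[-0.08,0.001,0.08,0],[-0.086,0.001,0.08,0],[-0.086,0.001,0.08,0],[-0.086,0.001,0.08,0]]}}

```text
clock: 27.4
position: [0.4364, 0.3332, 0.1398]
ee_rot: [1.698, -2.643, 0.0]
force: [0.5, 0.5, -1.9]
width: 0.365
gripper_force: 35.0
```

>>> {"method": "jog_arm", "body": {"moves": [[0,0,0.004,0],[0,0,0.008,0],[0,0,0.01,0],[0,0,0.01,0],[0,0,0.01,0]]}}

```text
clock: 28.02
position: [0.4366, 0.3334, 0.1314]
ee_rot: [-1.697, 2.643, -0.0]
force: [-5.0, -4.7, 17.7]
width: 0.369
gripper_force: 35.0
```

>>> {"method": "jog_arm", "body": {"moves": [[0,0,0,0],[0,0,0,0],[0,0,0,0],[0,0,0,0]], "hand": 0.05}}

```text
clock: 28.52
position: [0.4365, 0.3335, 0.1296]
ee_rot: [1.698, -2.643, 0.0]
force: [0.2, 0.6, 0.1]
width: 0.545
gripper_force: 0.0
```

>>> {"method": "jog_arm", "body": {"moves": [[0,0,-0.02,0],[0,0,-0.05,0],[0,0,-0.09,0],[0.05,0,-0.12,0],[0.1,0,-0.12,0],[0.15,0,-0.12,0],[0.15,0,-0.12,0]]}}

```text
clock: 29.4
position: [0.3731, 0.194, 0.25]
ee_rot: [1.693, -2.646, 0.001]
force: [-0.1, 0.4, 0.8]
width: 0.54
gripper_force: 0.0
```

Run:
```python
from h import *
d=cam('scene'); save(d,'s5.png'); hung(3,d); hung(1,d); hung(0,d)
d=cam('top'); save(d,'t5.png'); W=cloud(d)
for z0,z1 in((.003,.012),(.034,.045)):
    m=np.zeros(W.shape[:2],bool); m[200:330,360:490]=1
    m&=(W[...,2]>z0)&(W[...,2]<z1)&((d['color'].max(2).astype(int)-d['color'].min(2))<35)
    n,L,st,c=cv2.connectedComponentsWithStats(m.astype(np.uint8)); i=1+st[1:,4].argmax()
    P=W[L==i]; r=cv2.minAreaRect(P[:,:2].astype(np.float32)); print(st[i,4],r,P[:,2].mean())
print(arm.observe()['position'])
```

```text
hung 3 363 top z 0.17262963213520652 upper mean [-0.04345705 -0.10749666  0.16516156] y [-0.12362218 -0.09115327] foot z 0.07942855609254794
hung 1 355 top z 0.1732393047465286 upper mean [-0.0444333   0.03118815  0.16485198] y [0.01484086 0.04766749] foot z 0.08083565381643516
hung 0 353 top z 0.1732371035420459 upper mean [-0.04421329  0.10252534  0.1649619 ] y [0.0868957  0.11979364] foot z 0.08096930370406936
2314 ((0.4611060917377472, -0.40795063972473145), (0.13501562178134918, 0.17775972187519073), 15.419931411743164) 0.00643242070572608
104 ((0.46132606267929077, -0.4079482853412628), (0.046722784638404846, 0.017575997859239578), 17.043306350708008) 0.04036880520282315
[0.37441188 0.19731867 0.25019173]
```

View pics/s5.png

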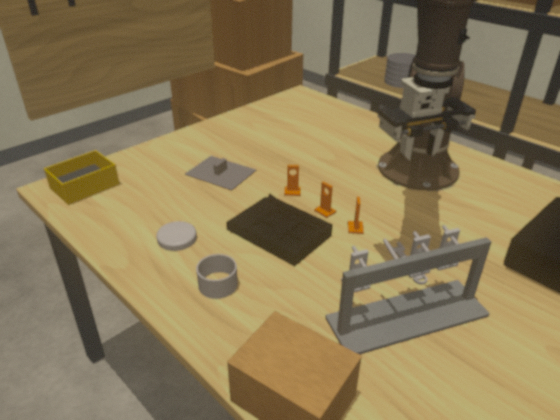

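Run:
```python
from h import *
c=np.deg2rad(15.6)
print(goto(.4611,-.408,.20,c+np.pi/2)); print(arm.observe()['clock'])
# refine tray: rails in top view
d=cam('top'); W=cloud(d); q=(W[...,:2]-T0)@np.array([[np.cos(TY),-np.sin(TY)],[np.sin(TY),np.cos(TY)]])
k=(abs(q[...,0])<.1)&(q[...,1]>-.09)&(q[...,1]<.11)&(W[...,2]>.018)&(W[...,2]<.05)
for y in(-.08,-.04,0,.04,.07):
    m=k&(abs(q[...,1]-y)<.02); x=q[m][:,0]; print(y,np.percentile(x,[.5,99.5]).round(4),np.percentile(W[m][:,2],[5,50,95]).round(4))
hi=k&(W[...,2]>.034); print('y max',np.percentile(q[k][:,1],99.7))
```

```text
[ 0.5144 -0.3307  0.0497  0.8693]
29.5
-0.08 [-0.0778  0.0774] [0.0219 0.0279 0.0411]
-0.04 [-0.0778  0.0776] [0.0188 0.0311 0.0422]
0 [-0.0778  0.0773] [0.0224 0.0278 0.0412]
0.04 [-0.0775  0.0781] [0.0186 0.0323 0.0415]
0.07 [-0.0776  0.0782] [0.0215 0.0283 0.0415]
y max 0.09845441731640422
```

>>> {"method": "jog_arm", "body": {"moves": [[0.514,-0.331,0,0.18],[0.514,-0.331,0,0.36],[0.514,-0.331,0,0.54],[0.514,-0.331,0,0.72],[0.514,-0.331,0,0.869],[0.514,-0.331,0,0.869],[0.514,-0.331,0,0.869],[0.514,-0.331,0,0.869],[0.514,-0.331,0,0.869],[0.514,-0.331,0,0.869],[0.514,-0.331,0.05,0.869],[0.514,-0.331,0.05,0.869],[0.514,-0.331,0.05,0.869],[0.514,-0.331,0.05,0.869]]}}

```text
clock: 31.3
position: [0.4629, -0.4079, 0.2017]
ee_rot: [-0.43, 3.11, -0.003]
force: [-0.9, 0.0, -0.2]
width: 0.549
gripper_force: 0.0
```

Run:
```python
from h import *
s=arm.observe();print(s['joints'].round(2))
d=cam('wrist'); W=cloud(d); g=(d['color'].max(2).astype(int)-d['color'].min(2))<45
for z0,z1 in((.001,.012),(.034,.045)):
    m=g&(W[...,2]>z0)&(W[...,2]<z1)&(abs(W[...,0]-.46)<.12)&(abs(W[...,1]+.41)<.12)
    n,L,st,c=cv2.connectedComponentsWithStats(m.astype(np.uint8)); i=1+st[1:,4].argmax()
    P=W[L==i]; print(st[i,4],cv2.minAreaRect(P[:,:2].astype(np.float32)),P[:,2].mean())
print(goto(.4611,-.408,-.007,np.deg2rad(15.6)+np.pi/2))
```

```text
[ 0.3   0.45  0.5   1.64 -0.23  1.11  2.7 ]
14277 ((0.46014028787612915, -0.4063107371330261), (0.13467201590538025, 0.17560240626335144), 15.66787338256836) 0.004205357665198669
595 ((0.45953086018562317, -0.40615248680114746), (0.050116635859012604, 0.015073347836732864), 16.14948081970215) 0.03892004558015248
[0.0019 0.0008 0.2086 0.002 ]
```

>>> {"method": "jog_arm", "body": {"moves": [[0.002,0,0,0.18],[0.002,0,0,0.36],[0.002,0,0,0.54],[0.002,0,0,0.72],[0.002,0,0,0.9],[0.002,0,0,1.08],[0.002,0,0,1.26],[0.002,0,0,1.44],[0.002,0,0,1.62],[0.002,0,0,1.8],[0.002,0,0,1.98],[0.002,0,0,2.16],[0.002,0,0,2.34],[0.002,0,0,2.52],[0.002,0,0,2.7],[0.002,0,0,2.88],[0.002,0,0,3.06],[0.002,0,0,3.142],[0.002,0,0,3.142],[0.002,0,0,3.142]]}}

```text
clock: 33.85
position: [0.4601, -0.4083, 0.2003]
ee_rot: [3.112, 0.431, 0.002]
force: [0.5, 1.2, -0.4]
width: 0.542
gripper_force: 0.0
```

Run:
```python
from h import *
s=arm.observe();print(s['joints'].round(2))
print(goto(.4605,-.407,-.007,np.deg2rad(15.6)+np.pi/2))
```

```text
[-0.09  0.72  1.27  1.67 -0.71  1.3   0.02]
[ 0.0006 -0.0012  0.2073  0.0032]
```

>>> {"method": "jog_arm", "body": {"moves": [[0.001,-0.001,0.06,0.003],[0.001,-0.001,0.11,0.003],[0.001,-0.001,0.13,0.003],[0.001,-0.001,0.13,0.003],[0.001,-0.001,0.13,0.003]]}}

```text
clock: 34.48
position: [0.4609, -0.4085, 0.0718]
ee_rot: [3.111, 0.422, 0.002]
force: [-0.3, -0.0, 0.7]
width: 0.543
gripper_force: 0.0
```

Run:
```python
from h import *
s=arm.observe();print(s['joints'].round(3))
print(goto(.4605,-.407,-.007,np.deg2rad(15.6)+np.pi/2))
```

```text
[-0.03   0.84   1.138  1.803 -0.866  1.093  0.127]
[-0.0001 -0.0018  0.0788 -0.0023]
```

Joint 3 is moving away from its limit. Continuing down.

>>> {"method": "jog_arm", "body": {"moves": [[0,-0.002,0.03,-0.002],[0,-0.002,0.05,-0.002],[0,-0.002,0.065,-0.002],[0,-0.002,0.075,-0.002],[0,-0.002,0.078,-0.002],[0,-0.002,0.078,-0.002],[0,-0.002,0.078,-0.002]]}}

```text
clock: 35.35
position: [0.46, -0.4057, -0.0077]
ee_rot: [3.112, 0.425, 0.001]
force: [0.9, -0.2, 0.4]
width: 0.543
gripper_force: 0.0
```

>>> {"method": "jog_arm", "body": {"moves": [[0,0,0,0],[0,0,0,0],[0,0,0,0],[0,0,0,0],[0,0,0,0],[0,0,0,0]], "hand": 0.004, "newtons": 35}}

```text
clock: 36.1
position: [0.4599, -0.4057, -0.0081]
ee_rot: [3.112, 0.425, 0.0]
force: [0.9, -2.4, -0.9]
width: 0.168
gripper_force: 35.0
```

>>> {"method": "jog_arm", "body": {"moves": [[0,0,-0.01,0],[0,0,-0.03,0],[0,0,-0.06,0],[0,0,-0.08,0],[0,0,-0.08,0],[0,0,-0.08,0]]}}

```text
clock: 36.85
position: [0.4598, -0.4047, 0.0712]
ee_rot: [-3.112, -0.426, 0.0]
force: [0.7, -0.8, -4.8]
width: 0.173
gripper_force: 35.0
```

Run:
```python
from h import *
s=arm.observe();print(s['joints'].round(3),s['width'])
print(goto(*tr(0,-.24),.072,TY+np.pi/2))
```

```text
[-0.034  0.837  1.136  1.809 -0.863  1.092  0.127] 0.1734430618051196
[ 0.1349 -0.0809 -0.0007  0.1586]
```

>>> {"method": "jog_arm", "body": {"moves": [[0.04,-0.02,0,0.05],[0.08,-0.04,0,0.1],[0.12,-0.06,0,0.159],[0.135,-0.081,0,0.159],[0.135,-0.081,0,0.159],[0.135,-0.081,0,0.159],[0.135,-0.081,0,0.159]]}}

```text
clock: 37.72
position: [0.5672, -0.2922, 0.0717]
ee_rot: [3.137, 0.174, -0.001]
force: [-0.1, -0.4, -3.8]
width: 0.171
gripper_force: 35.0
```

```bash
cat >> h.py <<'E'
def cov(n='top',z0=.02,z1=.2):
    d=cam(n); W=cloud(d); c,s=np.cos(TY),np.sin(TY); q=(W[...,:2]-T0)@np.array([[c,-s],[s,c]])
    I=d['color'].astype(int); g=(I.max(2)-I.min(2)<35)&(I.sum(2)>200)
    m=g&(abs(q[...,0])<.09)&(q[...,1]<.1)&(q[...,1]>-.36)&(W[...,2]>z0)&(W[...,2]<z1)
    k,L,st,_=cv2.connectedComponentsWithStats(m.astype(np.uint8))
    for i in 1+np.argsort(-st[1:,4])[:3]:
        P=np.c_[q[L==i],W[L==i][:,2]]; r=cv2.minAreaRect(P[:,:2].astype(np.float32)); print(st[i,4],np.round(r[0],4),np.round(r[1],4),round(r[2],2),np.percentile(P[:,2],[5,50,95]).round(4))
    return d
E
python3 - <<'E'
from h import *
s=arm.observe();print(s['position'],s['joints'].round(2),s['width'])
d=cov('top',.06,.1); save(d,'t6.png')
print(goto(*tr(0,-.222),.02,TY+np.pi/2))
E
```

```text
[ 0.56717603 -0.29219124  0.07167857] [-0.27  0.91  1.19  1.74 -0.92  1.16 -0.26] 0.17070667688513128
597 [-0.046  -0.2421] [0.0448 0.1759] 0.03 [0.0813 0.0856 0.0895]
[ 0.0008 -0.0196  0.0518 -0.0026]
```

View pics/t6.png

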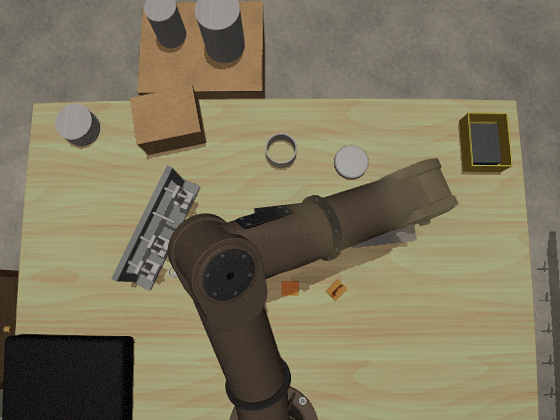

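Run:
```python
from h import *
d=cam('top'); W=cloud(d)
for px in[(215,260),(200,250),(180,250),(250,240),(320,225),(420,190)]: print(px,W[px[1],px[0]].round(3))
d=cam('scene'); save(d,'s7.png'); hung(3,d);hung(1,d);hung(0,d)
```

```text
(215, 260) [0.427 0.071 0.682]
(200, 250) [0.441 0.092 0.685]
(180, 250) [0.444 0.13  0.638]
(250, 240) [0.459 0.025 0.64 ]
(320, 225) [ 0.484 -0.081  0.61 ]
(420, 190) [ 0.558 -0.268  0.521]
hung 3 362 top z 0.17256066746610538 upper mean [-0.04340384 -0.10775677  0.16481328] y [-0.12352182 -0.09131543] foot z 0.08003381202972604
hung 1 354 top z 0.17296302022911342 upper mean [-0.04458789  0.03106758  0.1650018 ] y [0.01504278 0.04759292] foot z 0.0799467480752452
hung 0 352 top z 0.17290292420547582 upper mean [-0.04440289  0.10253739  0.16470925] y [0.08653517 0.12026119] foot z 0.08087338485675731
```

View pics/s7.png

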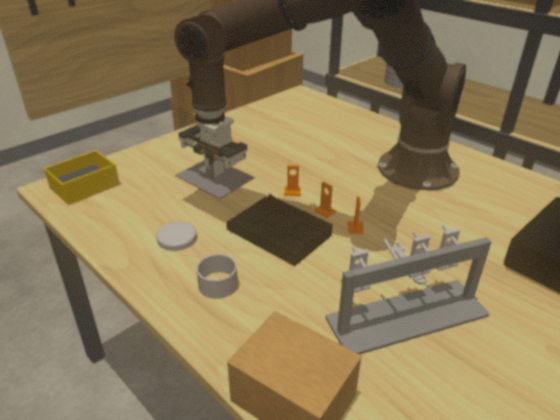

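>>> {"method": "jog_arm", "body": {"moves": [[0.001,-0.015,0.02,-0.003],[0.001,-0.035,0.03,-0.003],[0.001,-0.04,0.042,-0.003],[0.001,-0.04,0.048,-0.003],[0.001,-0.04,0.048,-0.003],[0.001,-0.04,0.048,-0.003]]}}

```text
clock: 38.62
position: [0.5647, -0.2521, 0.0243]
ee_rot: [3.136, 0.18, 0.001]
force: [0.5, -0.0, -4.4]
width: 0.174
gripper_force: 35.0
```

>>> {"method": "jog_arm", "body": {"moves": [[0,0,0.001,0],[0,0,0.002,0],[0,0,0.003,0],[0,0,0.004,0],[0,0,0.004,0],[0,0,0.004,0]]}}

```text
clock: 39.38
position: [0.5646, -0.2512, 0.0198]
ee_rot: [3.136, 0.182, 0.0]
force: [1.0, 0.6, -3.8]
width: 0.173
gripper_force: 35.0
```

Run:
```python
from h import *
s=arm.observe();print(s['force'],s['ft_torque'])
cov('top',.022,.05)
cov('wrist',.022,.05)
print(goto(*tr(0,-.20),.019,TY+np.pi/2))
```

```text
[ 0.99506031  0.5825245  -3.82509335] [-0.07494785  0.22368298 -0.02214228]
642 [-0.0512 -0.2016] [0.0424 0.1766] 5.0 [0.0296 0.0336 0.0383]
1 [-0.0816 -0.1027] [0. 0.] 0.0 [0.0442 0.0442 0.0442]
35715 [ 0.0275 -0.1974] [0.083  0.1799] 0.45 [0.0312 0.0322 0.0333]
478 [-0.0463 -0.1995] [0.0212 0.0297] 1.87 [0.0314 0.0322 0.0331]
13 [ 0.0767 -0.0698] [0.0076 0.0001] 88.46 [0.0363 0.037  0.0379]
[-0.0011 -0.0007  0.0008  0.0022]
```

>>> {"method": "jog_arm", "body": {"moves": [[-0.001,-0.006,0,0.002],[-0.001,-0.012,0,0.002],[-0.001,-0.018,0,0.002],[-0.001,-0.024,0,0.002],[-0.001,-0.03,0,0.002],[-0.001,-0.036,0,0.002],[-0.001,-0.036,0,0.002]], "hand": 0.004, "newtons": 10}}

```text
clock: 40.35
position: [0.5595, -0.2149, 0.0197]
ee_rot: [-3.136, -0.18, 0.0]
force: [0.4, -0.9, -3.3]
width: 0.177
gripper_force: 10.0
```

Run:
```python
from h import *
s=arm.observe();print(s['force'],s['ft_torque'])
d=cov('wrist',.022,.05); save(d,'w8.png')
print(goto(*tr(0,-.164),.019,TY+np.pi/2))
```

```text
[ 0.38574052 -0.87940414 -3.26122396] [-0.06760001  0.19014845  0.01949176]
34731 [ 0.0262 -0.1608] [0.0832 0.1798] 0.35 [0.0311 0.0321 0.0332]
492 [-0.0472 -0.1628] [0.0214 0.0307] 1.34 [0.0312 0.0321 0.0329]
8 [ 0.0768 -0.0617] [0.0046 0.    ] 89.11 [0.0362 0.0377 0.0382]
[-0.0001 -0.0004  0.0008  0.0007]
```

View pics/w8.png

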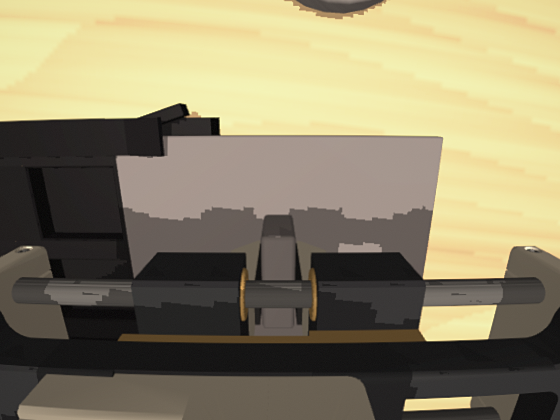

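The wrist view shows the cover's leading edge tucked under the +x rail's lip at (140,155) and running square. There's no resisting force, so I'll continue.

>>> {"method": "jog_arm", "body": {"moves": [[0,-0.008,0,0],[0,-0.016,0,0],[0,-0.024,0,0],[0,-0.032,0,0],[0,-0.04,0,0],[0,-0.04,0,0]]}}

```text
clock: 41.15
position: [0.555, -0.1748, 0.0197]
ee_rot: [-3.136, -0.18, 0.0]
force: [0.2, -0.4, -3.7]
width: 0.173
gripper_force: 10.0
```

Run:
```python
from h import *
s=arm.observe();print(s['force'],s['ft_torque'],s['joints'].round(2))
cov('wrist',.022,.05)
print(goto(*tr(0,0),.018,TY+np.pi/2))
```

```text
[ 0.23558901 -0.36744398 -3.69401786] [-0.04340014  0.19257268  0.04217849] [-0.48  0.92  1.16  1.92 -1.    1.04 -0.31]
33253 [ 0.0264 -0.1207] [0.0821 0.1793] 0.28 [0.031  0.0321 0.0332]
492 [-0.0471 -0.1231] [0.0307 0.021 ] 88.02 [0.0312 0.0321 0.0331]
18 [ 0.0768 -0.1201] [0.    0.009] 0.14 [0.0241 0.0252 0.0264]
[-0.     -0.1243  0.0018  0.0009]
```

>>> {"method": "jog_arm", "body": {"moves": [[0,-0.01,0,0],[0,-0.02,0,0],[0,-0.03,0,0],[0,-0.04,0,0],[0,-0.05,0,0],[0,-0.06,0,0],[0,-0.06,0,0]]}}

```text
clock: 42.08
position: [0.5481, -0.1151, 0.0197]
ee_rot: [-3.136, -0.181, 0.0]
force: [0.5, -0.1, -4.2]
width: 0.18
gripper_force: 10.0
```

>>> {"method": "jog_arm", "body": {"moves": [[0,-0.01,0,0],[0,-0.02,0,0],[0,-0.03,0,0],[0,-0.04,0,0],[0,-0.05,0,0],[0,-0.05,0,0]]}}

```text
clock: 42.82
position: [0.5424, -0.0654, 0.0197]
ee_rot: [-3.136, -0.181, 0.0]
force: [-0.3, 0.5, -2.7]
width: 0.175
gripper_force: 10.0
```

Run:
```python
from h import *
s=arm.observe();print(s['force'],s['ft_torque'],s['joints'].round(2))
cov('wrist',.022,.05)
print(goto(*tr(0,0),.018,TY+np.pi/2))
```

```text
[-0.27587369  0.54159945 -2.68441939] [-0.02063585  0.11175152 -0.01035882] [-0.71  0.89  1.19  2.01 -1.02  1.02 -0.44]
29653 [ 0.0215 -0.012 ] [0.0743 0.1837] 0.0 [0.031  0.0321 0.0332]
490 [-0.0473 -0.0125] [0.0207 0.0308] 0.52 [0.0312 0.0321 0.033 ]
35 [0.0768 0.0371] [0.0165 0.    ] 89.54 [0.0364 0.0373 0.0384]
[-0.0001 -0.0143  0.0018  0.0011]
```

>>> {"method": "jog_arm", "body": {"moves": [[0,-0.004,0.001,0],[0,-0.008,0.001,0],[0,-0.01,0.001,0],[0,-0.012,0.001,0],[0,-0.012,0.001,0]]}}

```text
clock: 43.5
position: [0.5411, -0.0545, 0.0188]
ee_rot: [-3.136, -0.179, 0.0]
force: [-0.8, 0.2, -4.6]
width: 0.175
gripper_force: 10.0
```

>>> {"method": "jog_arm", "body": {"moves": [[0,-0.001,0,0],[0,-0.002,0,0],[0,-0.003,0,0],[0,-0.003,0,0]]}}

```text
clock: 44.0
position: [0.5407, -0.0515, 0.0188]
ee_rot: [-3.136, -0.179, -0.0]
force: [0.1, -0.2, -4.1]
width: 0.176
gripper_force: 10.0
```

>>> {"method": "jog_arm", "body": {"moves": [[0,-0.001,0,0],[0,-0.002,0,0],[0,-0.003,0,0],[0,-0.003,0,0]]}}

```text
clock: 44.5
position: [0.5407, -0.0514, 0.0194]
ee_rot: [3.132, 0.175, 0.002]
force: [0.6, -8.3, -3.4]
width: 0.174
gripper_force: 10.0
```

Run:
```python
from h import *
s=arm.observe();print(s['force'],s['ft_torque'])
cov('wrist',.022,.05)
print(goto(*tr(0,0),.018,TY+np.pi/2))
```

```text
[ 0.61683706 -8.2703754  -3.38958896] [-2.07179656  0.19148316  0.01450408]
29718 [0.0216 0.0001] [0.0742 0.1803] 0.02 [0.0306 0.0318 0.033 ]
490 [-0.0473  0.0018] [0.0216 0.0308] 0.11 [0.0308 0.0318 0.0327]
48 [ 0.0769 -0.0514] [0.     0.0243] 0.65 [0.0364 0.0372 0.0381]
[ 0.      0.0006  0.0014 -0.0016]
```

>>> {"method": "jog_arm", "body": {"moves": [[0,0,0.001,0],[0,0,0.001,0],[0,0,0.001,0],[0,0,0.001,0],[0,0,0.001,0]], "hand": 0.05}}

```text
clock: 45.18
position: [0.5405, -0.0485, 0.0179]
ee_rot: [-3.136, -0.179, -0.0]
force: [0.1, 0.3, -0.6]
width: 0.541
gripper_force: 0.0
```

>>> {"method": "jog_arm", "body": {"moves": [[0,0.002,-0.02,0],[0,0.002,-0.05,0],[0,0.002,-0.1,0],[0,0.06,-0.16,0],[0,0.12,-0.16,0],[0,0.18,-0.16,0],[0,0.2,-0.16,0],[0,0.2,-0.16,0]]}}

```text
clock: 46.18
position: [0.5621, -0.2507, 0.1782]
ee_rot: [3.136, 0.171, 0.001]
force: [-0.5, 0.3, -1.0]
width: 0.543
gripper_force: 0.0
```

Run:
```python
from h import *
s=arm.observe();print(s['force'],s['joints'].round(2))
d=cov('wrist',.022,.034); cov('wrist',.058,.07); cov('top',.022,.034)
d=cam('scene');save(d,'s9.png'); hung(3,d);hung(1,d);hung(0,d)
cv2.imwrite('pics/s9c.png',cv2.resize(d['color'][140:340,180:500,::-1],None,fx=2.5,fy=2.5))
```

```text
[-0.53021248  0.33112865 -0.96789669] [-0.37  0.7   1.2   1.7  -0.69  1.23 -0.47]
14190 [-0.0022  0.002 ] [0.1774 0.1195] 89.8 [0.0292 0.0304 0.0316]
1 [ 0.0828 -0.1139] [0. 0.] 0.0 [0.0273 0.0273 0.0273]
1 [ 0.0798 -0.1148] [0. 0.] 0.0 [0.0277 0.0277 0.0277]
741 [0.0013 0.0014] [0.0503 0.0169] 0.26 [0.0638 0.0652 0.0664]
611 [0.0264 0.0097] [0.0669 0.1577] 1.01 [0.0271 0.031  0.0337]
8 [ 0.0577 -0.0792] [0.0047 0.0127] 19.73 [0.0297 0.0319 0.0333]
2 [ 0.0774 -0.1189] [0.0028 0.    ] -99.32 [0.0273 0.0276 0.0279]
hung 3 358 top z 0.17328018264217895 upper mean [-0.04339951 -0.10761558  0.16470961] y [-0.1237467 -0.0913722] foot z 0.07990776869883055
hung 1 356 top z 0.17313471788884127 upper mean [-0.04428223  0.03117708  0.16496019] y [0.01533576 0.04697274] foot z 0.07860097355045056
hung 0 351 top z 0.172851435680336 upper mean [-0.04415689  0.10279588  0.16462871] y [0.08703983 0.12008236] foot z 0.08054990578160023
```

View pics/s9c.png

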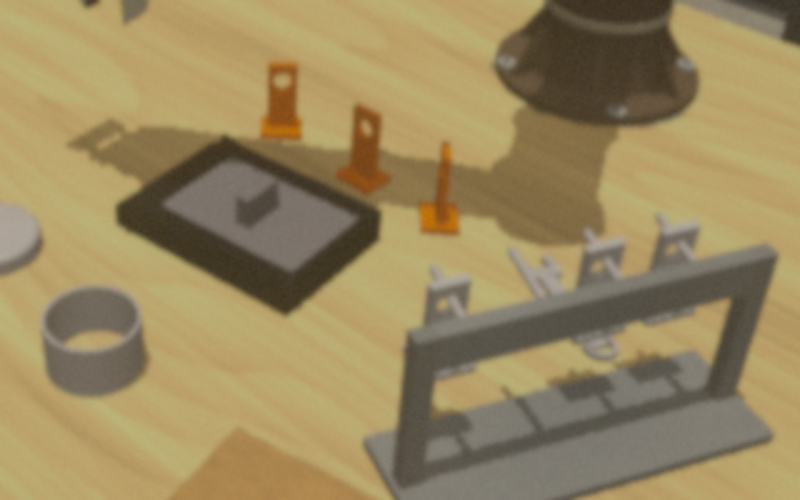

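The cover sits home in the tray: its grip block is 1.3 mm off in x and 1.4 mm off in y, and its top is at 31 mm. All three hangers hang on pegs. The robot is clear of everything, so I'll hand in.

```bash
python3 -c "
from cell import arm
print(arm.sign_off())"
```

```text
the job is handed in; nothing more can be done
None
```

The job is handed in at about 46 s of the 208 s allowed: the three hangers present hang released on pegs 0, 1 and 3, and the cover is fully home, about 1–2 mm from its mark by camera, with the collar, end cap and spanner never touched; the sign-off gave no verdict.

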